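# Fit the collet chuck in the trim spindle

## Robot

A 6-joint arm with a two-finger parallel gripper is mounted at the origin on the work surface. World frame = base frame: x ahead of the robot, y to its left, z up, the work surface at z = 0. Lengths are in m, angles in rad, forces in N, time in s.
With the tool pointing down it reaches from about 0.275 to 0.775 m from the base axis. Payload 14.6 kg.
Tool frame: the origin (TCP) lies at the very end of the fingers, on their centre line; the grasp point (between the pads) lies grip_depth behind it (grip_depth is the distance from the TCP to the grasp point, in m); z points along the fingers, y is the line along which they close (so a half turn about z gives the same grasp; the last joint's range is limited). The gripper opens to 85 mm and grips with 20 to 120 N. Pads are 22 mm wide; open, the fingers measure 114 mm over their backs; the gripper's body (76 mm by 85 mm) begins 54 mm behind the grasp point. The pads swing forward as they close: fully open they stand 13 mm farther back than shut.
Start: joints at [1.153, 0.263, -0.048, 1.259, 0, 1.415], TCP at [0.136, 0.507, 0.231] pointing down, gripper open.
Joint ranges: [-2.65, 2.65], [-0.89, 1.7], [-1.18, 1.37], [-2.13, 2.11], [-1.35, 1.29], [-3.14, 3.14]. Speed limits (rad/s): [1.89, 1.89, 2.57, 2.79, 3.14, 3.14].

## Interface

Orientations are given as a unit quaternion [w, x, y, z].
In Python, from plant import state, snapshot, close_job, grip_depth gives the robot as it stands.
- The arm moves only by the shell command python3 -m handwheel 'ROWS' [OPENING] [FORCE]. ROWS is JSON, a list of rows, each a list of 4 numbers: the shift along the tool's x, y, z in mm, then the turn about the tool's z in rad. In form: [[x, y, z, turn], ...]. A call has 1 to 20 rows; each row is the pose to reach, as a shift and turn from the pose commanded when the call began, along the tool's axes at that moment; what a row does not reach only later rows make up. A row lasts 1/8 s, in which the tool goes at most 62.5 mm and 10.7 degrees, less where a joint would pass 70% of its speed; a pose out of reach is approached as far as the arm can. A call with a gripper value outside its range is refused whole. OPENING is the finger opening in mm, from 0 to 85.4, set as the call begins (- or left out, the last holds). The fingers move at their own pace and stop on an object; FORCE is the grip in N (left out, the last holds). Time passes only in rows, so rows that repeat a pose let the fingers close. It gives the time, the measured TCP pose, the force, the opening and the grip force at its end, in the units of the state.
- state(): the state, without advancing time (a new reading comes with each control period).
- snapshot(name): name is "scene" or "top" or "wrist"; returns a dict with "color" (384x512x3 uint8, red, green, blue), "fx", "fy", "cx", "cy" (pixels), "k1" (the pictures are not rectified: a ray, as slopes to the right and down, at radius r is drawn at 1 + k1 r^2 times it, then the intrinsics apply), "rvec" (rotation vector, rad) and "tvec" (3), from world to camera coordinates, as OpenCV has them; the wrist camera has in their place "hand_eye" (4x4, takes a point from camera to tool coordinates, whose origin is the TCP and whose axes are the flange's). Camera axes: x right, y down, z forward; pixel columns grow to the right and rows downward; lengths in m; the calibration is good to about 2 mm. A picture is of the moment at which its call begins: read the wrist's pose just before it. There is no depth.
- close_job(): hands the job in; it is judged then, once.
The state is a dict: "t": time; "qpos": joint angles; "joint_vel": joint speeds; "effort": joint torques, N m; "ee_pos": TCP position; "tool_rot": TCP orientation; "wrist_force": force on the tool from outside, world axes, zero at the start; "wrist_torque": the same for the moment, N m; "opening": finger opening in m; "grip_force": force on a finger pad.
Only numpy, scipy, OpenCV 4.12 (cv2) and the standard library are available. Lean on these libraries where they do the work, as an engineer would, in place of code of your own. Each camera call takes 0.05 s, during which the arm holds its last target. There are 200 camera calls.

## Task

Take the collet chuck (the holder with the dark, notched round nut) out of the tool rack and fit it in the nose of the upright spindle: turn it until its two drive slots drop over the spindle's dogs, then push it down past the spring retention until the flange sits flat on the spindle face, and let go. Feel for the dogs with a light touch instead of ramming the chuck down on them, and leave the other holders, the hook spanner and the taper wiper where they are.

Things in the scene. Friction and masses are not known exactly. Their poses are not given: they have to be found in the camera images.
- collet_chuck: The holder to fit: steel collet chuck, 0.42 to 0.58 kg, standing shank down in one of the rack's pockets. Origin: on its axis in the plane of the flange's underside, z up the axis. Flange 46 mm in diameter, 20 mm high. Two drive slots, 17.5 mm wide, are cut through the flange rim, one towards +y and one towards -y of this body, their floors 16.3 mm from the axis.
- chuck_nut (a point): Middle of the chuck's dark round nut, on the axis, 47.5 mm above the flange's underside; axes as the chuck's. The nut is 34 mm in diameter, from 34 to 61 mm above the underside, with six notches round it and a flat top (27 mm across); below it is a 30 mm neck. The place to grip.
- stud_tip (a point): Lowest point of the chuck, on its axis, 70 mm below the flange's underside. The tapered shank is 32 mm in diameter at the flange and 17.6 mm at 48 mm below it; under it stands a pull stud with a 9 mm ball head.
- rack: Fixed aluminium tool rack, 85 x 310 mm, its top 85 mm above its origin (centre of its foot, on the deck). Three 34.5 mm pockets go through the top plate, at y = -100, 0 and +100 mm on its centre line; the holders' flanges rest on the plate.
- spindle_nose (a point): Centre of the flat spindle face (70 mm in diameter, 92 mm above the deck); z up, x and y as spindle's. The tapered bore in it fits the chuck's shank with about 0.4 mm play all round. When the chuck is home the flange lies on the face and the chuck's origin is at this point.
- spindle: Fixed upright spindle unit, origin at the centre of its 170 x 150 mm foot; cream housing 136 mm square. Two dogs 15.9 mm wide stand 8 mm up from the face, 17 to 32 mm from the axis, opposite each other; their line lies within 0.6 rad either way of this body's y axis, at an angle not measured: look or feel. Slots enter within 2 degrees. Stiff: it turns if the dogs take over 0.5 N m.
- retention (a point): Ring of spring balls in the bore, on the axis, 62 mm below the face, too deep to see. They meet the 9 mm head of the chuck's pull stud just as the slots drop over the dogs (about 7 mm from home), resist the push with up to about 15 N (the chuck's own 5 N counts), give way at about 5 mm and then draw the chuck home and hold it. Its weight or a drop will not do it.
- mill_arbor: Bystander in a rack pocket: holder with the same shank and flange; above the flange a 40 mm shoulder and a 22 mm spigot, 60 mm high over the flange's underside (its origin).
- endmill_holder: Bystander in a rack pocket: holder with the same shank and flange; above the flange a plain bright 34 mm cylinder with a set screw in its side, 70 mm high over the flange's underside (its origin).
- hook_spanner: Bystander: dark steel hook spanner lying flat on the deck, about 195 mm long, 6 mm thick; origin on the handle near the hook, handle towards -x.
- taper_wiper: Bystander: black plastic taper wiper standing on the deck, 38 mm in diameter, 80 mm high; origin at the centre of its underside.
Not all that is in view belongs to the job. Of the things that look like the spindle, the smaller one is meant.

How it is judged:
By the outcome, as a careful person would: the job done as asked, in the order asked, and still so for the second after the job is handed in, with the robot touching nothing.
It also fails if it takes over 61 s, if anything falls off the work surface, if the arm or the gripper's body presses on something with over 40 N, if the wrist force passes 120 N, or if a joint passes its speed limit or range.

## Working session

There is one attempt and no reset: what is moved stays moved. The work goes in short steps, Python scripts to look and compute and a shell command to move; the robot and the scene stay as the last step left them, time stands still between calls to the robot, and variables do not carry over. Pictures are saved under pics/ and viewed, at most 10 in all, crops included, and the job is handed in when it is done.

```bash
ls; mkdir -p pics; cat > h.py <<'E'
import numpy as np, cv2
from plant import state, snapshot, grip_depth
from scipy.spatial.transform import Rotation as R
def Rt(s):
    q=s["tool_rot"]; return R.from_quat([q[1],q[2],q[3],q[0]]).as_matrix()
def grab(name,fn):
    s=state(); d=snapshot(name); cv2.imwrite(fn,d["color"][:,:,::-1])
    if name=="wrist":
        H=np.array(d["hand_eye"]); M=Rt(s); Rc=M@H[:3,:3]; c=M@H[:3,3]+np.array(s["ee_pos"])
    else:
        A=cv2.Rodrigues(np.array(d["rvec"],float))[0]; Rc=A.T; c=-A.T@np.array(d["tvec"]).ravel()
    np.savez(fn.replace(".png",".npz"),Rc=Rc,c=c,K=[d["fx"],d["fy"],d["cx"],d["cy"],d["k1"]])
    return d["color"]
def ray(fn,u,v):
    z=np.load(fn.replace(".png",".npz")); fx,fy,cx,cy,k=z["K"]
    p=np.array([(u-cx)/fx,(v-cy)/fy]); q=p.copy()
    for _ in range(20): q=p/(1+k*(q@q))
    w=z["Rc"]@np.array([q[0],q[1],1]); return z["c"],w/np.linalg.norm(w)
def onz(fn,u,v,h):
    c,w=ray(fn,u,v); return c+w*(h-c[2])/w[2]
def two(a,ua,b,ub):
    c1,w1=ray(a,*ua); c2,w2=ray(b,*ub)
    t=np.linalg.lstsq(np.c_[w1,-w2],c2-c1,rcond=None)[0]
    p,q=c1+t[0]*w1,c2+t[1]*w2; return (p+q)/2,np.linalg.norm(p-q)
E
python3 - <<'E'
from h import *
s=state(); print(s,grip_depth)
a=grab("scene","pics/s1.png"); b=grab("top","pics/t1.png")
for n in ("s1","t1"): print(np.load(f"pics/{n}.npz")["c"])
E
```

```text
pics
{'t': 0.0, 'qpos': array([ 1.15266914e+00,  2.63529499e-01, -4.89301369e-02,  1.25940426e+00,
        7.88222065e-06,  1.41548019e+00]), 'joint_vel': array([-0.00110055, -0.00055691,  0.00080417,  0.00082432, -0.00026611,
       -0.00041244]), 'effort': array([-8.21062858e-04, -6.37615228e+01,  3.84562969e+01,  1.39006661e-02,
       -1.94557670e-04, -1.11429176e-05]), 'ee_pos': array([0.13629188, 0.50671807, 0.23082419]), 'tool_rot': array([-1.54739600e-04,  1.31027664e-01,  9.91378569e-01, -5.10879432e-04]), 'wrist_force': array([-0.04211573,  0.30897445, -0.30114177]), 'wrist_torque': array([ 0.0099959 , -0.01220345, -0.02872873]), 'grip_force': 0.0, 'opening': 0.08535614779323024} 0.0187
[0.92530586 0.62458298 1.12665162]
[ 0.4681666  -0.04160073  1.27569285]
```

View pics/s1.png

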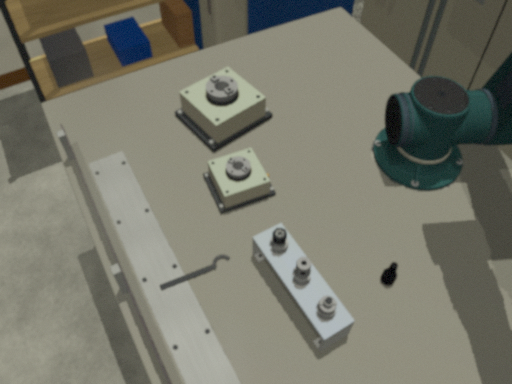

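View pics/t1.png

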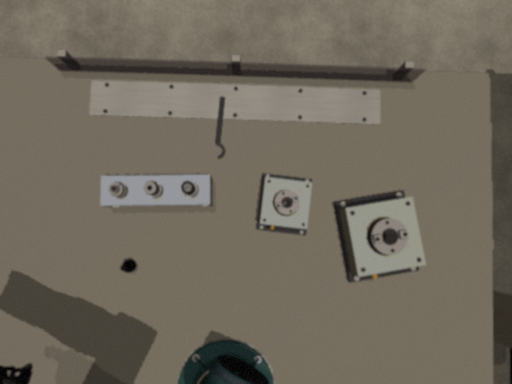

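The scene view shows the chuck's dark nut at (279,236) and the small spindle's face at (238,166). In the top view they are at (189,187) and (287,202). The rack's chuck pocket is the end nearest the spindle.

```bash
python3 - <<'E'
from h import *
n,e=two("pics/s1.png",(279,234),"pics/t1.png",(189,187)); print("nut",n,e)
f,e=two("pics/s1.png",(238,167),"pics/t1.png",(287,202)); print("face",f,e)
for u,v in((101,176),(210,175),(211,205),(101,206)): print(onz("pics/t1.png",u,v,.085))
s=state(); M=Rt(s); print(M)
print(np.array(snapshot("wrist")["hand_eye"]).round(3))
print("shift to nut",M.T@(n+[0,0,0.12]-s["ee_pos"])*1000)
E
```

```text
nut [0.57754641 0.11348728 0.13394049] 0.002442872458528106
face [ 0.5487266  -0.15928792  0.08013219] 0.0021367358964061137
[0.606909   0.37072643 0.085     ]
[0.61937427 0.06125374 0.085     ]
[0.53416724 0.05521138 0.085     ]
[0.52168648 0.36571163 0.085     ]
[[-9.65667935e-01  2.59779372e-01 -3.41274760e-04]
 [ 2.59779573e-01  9.65667574e-01 -8.43123072e-04]
 [ 1.10531987e-04 -9.02833127e-04 -9.99999586e-01]]
[[ 0.    -0.949 -0.315  0.081]
 [ 1.     0.    -0.     0.   ]
 [ 0.    -0.315  0.949 -0.142]
 [ 0.     0.     0.     1.   ]]
shift to nut [-528.26007586 -265.16115521  -22.87461096]
```

```bash
python3 -m handwheel '[[-528,-265,-70,1.27],[-528,-265,-70,1.27],[-528,-265,-70,1.27],[-528,-265,-70,1.27],[-528,-265,-70,1.27],[-528,-265,-70,1.27],[-528,-265,-70,1.27],[-528,-265,-70,1.27],[-528,-265,-70,1.27],[-528,-265,-70,1.27],[-528,-265,-70,1.27],[-528,-265,-70,1.27],[-528,-265,-70,1.27],[-528,-265,-70,1.27]]' 85
python3 - <<'E'
from h import *
s=state(); print(s["t"],s["ee_pos"],Rt(s)[:,1],s["qpos"])
grab("wrist","pics/w1.png")
E
```

```text
t: 1.9
ee_pos: [0.5769, 0.1146, 0.3015]
tool_rot: [0.0, 0.693, 0.721, 0.0]
wrist_force: [0.4, 0.1, -0.6]
opening: 0.0849
grip_force: 0.0
1.9 [0.57691446 0.11455181 0.30153082] [9.99240222e-01 3.89732029e-02 2.61185612e-04] [5.74912710e-02 3.69627299e-01 2.99052996e-01 1.49995993e+00
 4.64965562e-05 1.58930452e+00]
```

View pics/w1.png

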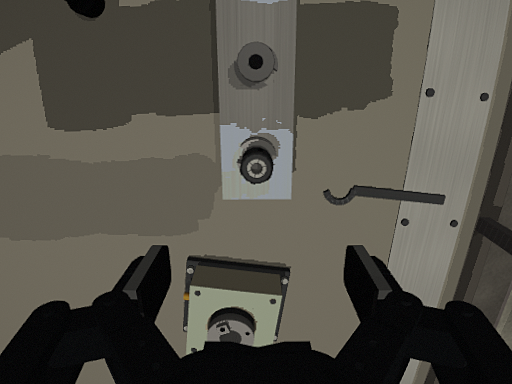

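The wrist view shows the chuck's nut top at (257,167), with its flange peeking out above it, and the spindle nose partly hidden at (232,328). I'll move so the camera stands over the chuck.

```bash
python3 -m handwheel '[[-40,0,25,0],[-75,0,50,0],[-75,0,50,0],[-75,0,50,0]]'
python3 - <<'E'
from h import *
s=state(); print(s["t"],s["ee_pos"])
a=grab("wrist","pics/w2.png")
b=a[:,:,::-1]
w1=cv2.imread("pics/w1.png")
c1=cv2.resize(w1[110:210,200:315],None,fx=3.4,fy=3.4,interpolation=cv2.INTER_CUBIC)
cv2.imwrite("pics/w2v.png",np.hstack([cv2.resize(b,(512,384)),c1[:340].__class__(c1.shape,c1.dtype) if 0 else cv2.copyMakeBorder(c1,0,384-c1.shape[0],0,0,cv2.BORDER_CONSTANT)])[:, :800])
E
```

```text
t: 2.45
ee_pos: [0.5803, 0.0394, 0.2518]
tool_rot: [0.0, 0.694, 0.72, 0.0]
wrist_force: [0.3, -0.4, 0.0]
opening: 0.0851
grip_force: 0.0
2.45 [0.58026654 0.03938758 0.25180922]
```

View pics/w2v.png

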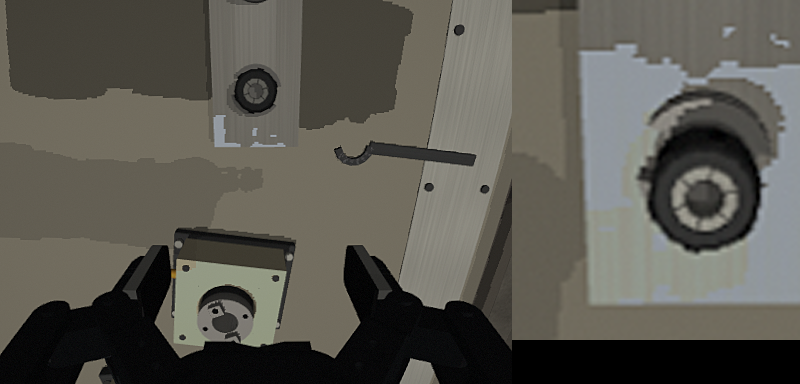

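w2 shows the nut top at (257,90) and the spindle bore at (225,323), with dogs at about (213,310) and (235,338). In the w1 crop the nut top is at about (256.2,168.8).

```bash
python3 - <<'E'
from h import *
b=cv2.imread("pics/w2.png"); g=cv2.cvtColor(b,cv2.COLOR_BGR2GRAY)
def cent(fn,u,v,r):
    g=cv2.cvtColor(cv2.imread(fn),cv2.COLOR_BGR2GRAY)[v-r:v+r,u-r:u+r]
    m=(g<62).astype(np.uint8)
    cs,_=cv2.findContours(m,cv2.RETR_EXTERNAL,cv2.CHAIN_APPROX_NONE); c=max(cs,key=cv2.contourArea)
    (x,y),rad=cv2.minEnclosingCircle(c); print(fn,x+u-r,y+v-r,rad); return x+u-r,y+v-r
cent("pics/w1.png",257,168,24); cent("pics/w2.png",257,90,28)
p,e=two("pics/w1.png",(256.2,168.8),"pics/w2.png",(257,90)); print("nut top",p,e)
print(onz("pics/w2.png",257,90,.146))
s=state(); M=Rt(s); print(M.T@(p-s["ee_pos"])*1000)
x,y,k=200,55,5
cv2.imwrite("pics/c2.png",np.hstack([cv2.resize(b[50:130,215:300],None,fx=4.5,fy=4.5,interpolation=cv2.INTER_CUBIC),cv2.resize(b[270:350,185:270],None,fx=4.5,fy=4.5,interpolation=cv2.INTER_CUBIC)]))
E
```

```text
pics/w1.png 255.88216590881348 164.46815299987793 19.164255142211914
pics/w2.png 253.81653213500977 90.79032325744629 23.895727157592773
nut top [0.57666269 0.11730225 0.15043375] 0.0012386641933904985
[0.57729068 0.11726677 0.146     ]
[ 77.72474476  -0.87944512 101.60565641]
```

View pics/c2.png

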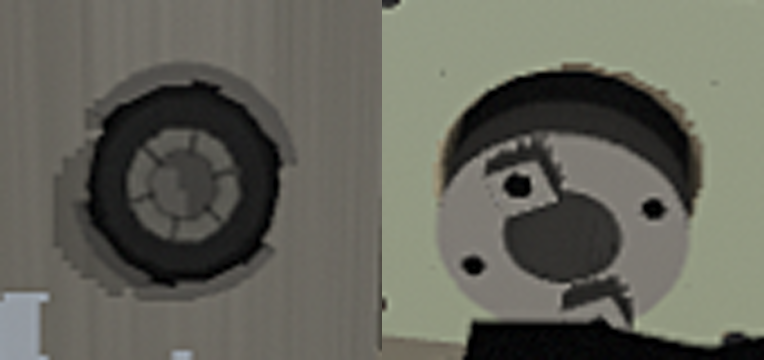

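Crop c2 shows the nut centre at about (256,91). The slot edges of the far flange rim are at crop (88,117) and (294,163). The spindle bore is at crop (562,237), with the near dog at (522,185).

```bash
python3 - <<'E'
from h import *
f="pics/w2.png"; cv=lambda u,v:(u/4.5+215,v/4.5+50)
s=state(); M=Rt(s)
p,e=two("pics/w1.png",(256.2,168.8),f,(255.9,91.1)); print(p,e,M.T@(p-s["ee_pos"])*1000)
a,b=onz(f,*cv(88,117),.105),onz(f,*cv(294,163),.105); d=b-a; print(np.linalg.norm(d),np.degrees(np.arctan2(d[1],d[0])),a,b)
a,b=onz(f,*cv(90,205),.105),onz(f,*cv(272,247),.105); d=b-a; print(np.linalg.norm(d),np.degrees(np.arctan2(d[1],d[0])),a,b)
sp=lambda u,v:((u-382)/4.5+185,v/4.5+270)
B=onz(f,*sp(562,237),.092);D=onz(f,*sp(524,190),.1);print(B,D,np.degrees(np.arctan2(*(D-B)[1::-1])))
E
```

```text
[0.57627267 0.11642006 0.14715184] 0.0003994974838303465 [ 76.85809573  -1.30682131 104.88705412]
0.041932299252484234 -9.933187129541361 [0.55691203 0.12813774 0.105     ] [0.59821574 0.12090443 0.105     ]
0.03770972621436693 -10.51043328811801 [0.55763521 0.11118925 0.105     ] [0.59471223 0.10431045 0.105     ]
[ 0.54837317 -0.15708267  0.092     ] [ 0.53914478 -0.13447702  0.1       ] 112.20694565133664
```

```bash
python3 -m handwheel '[[50,-1.5,20,0],[78,-1.5,50,0],[78,-1.5,80,0],[78,-1.5,110,0],[78,-1.5,137,0],[78,-1.5,137,0],[78,-1.5,137,0]]' 85
```

```text
t: 3.38
ee_pos: [0.5764, 0.1174, 0.1157]
tool_rot: [0.001, 0.693, 0.721, 0.001]
wrist_force: [0.7, -0.2, -0.1]
opening: 0.0848
grip_force: 0.0
```

```bash
python3 -m handwheel '[[0,0,2,0],[0,0,2,0],[0,0,2,0],[0,0,2,0],[0,0,2,0],[0,0,2,0],[0,0,2,0],[0,0,2,0]]' 28 60
```

```text
t: 4.38
ee_pos: [0.576, 0.1168, 0.1128]
tool_rot: [0.0, 0.694, 0.72, 0.0]
wrist_force: [-1.0, 0.6, 5.8]
opening: 0.0326
grip_force: 59.1
```

```bash
python3 -m handwheel '[[0,0,-30,0],[0,0,-80,0],[0,0,-140,0],[-30,-10,-150,0.15],[-314,-104,-150,1.01],[-314,-104,-150,1.01],[-314,-104,-150,1.01],[-314,-104,-150,1.01],[-314,-104,-150,1.01],[-314,-104,-150,1.01],[-314,-104,-150,1.01],[-314,-104,-150,1.01],[-314,-104,-150,1.01],[-314,-104,-150,1.01]]'
python3 - <<'E'
from h import *
s=state(); print(s["t"],s["ee_pos"],s["wrist_force"],s["wrist_torque"],s["qpos"].round(2),Rt(s)[:,0])
a=grab("wrist","pics/w3.png"); b=a[:,:,::-1]
cv2.imwrite("pics/w3v.png",cv2.resize(b,(800,600),interpolation=cv2.INTER_CUBIC))
E
```

```text
t: 6.12
ee_pos: [0.484, -0.2004, 0.2623]
tool_rot: [0.0, 0.955, 0.295, -0.0]
wrist_force: [-0.1, -0.0, -4.9]
opening: 0.0325
grip_force: 61.3
6.125 [ 0.48398708 -0.20036162  0.26228642] [-9.88114684e-02 -4.56663026e-03 -4.90835360e+00] [-0.02024055 -0.02036104  0.00311172] [-0.55  0.25  0.02  1.34 -0.    1.99] [ 8.25421177e-01  5.64517387e-01 -4.49608175e-06]
```

View pics/w3v.png

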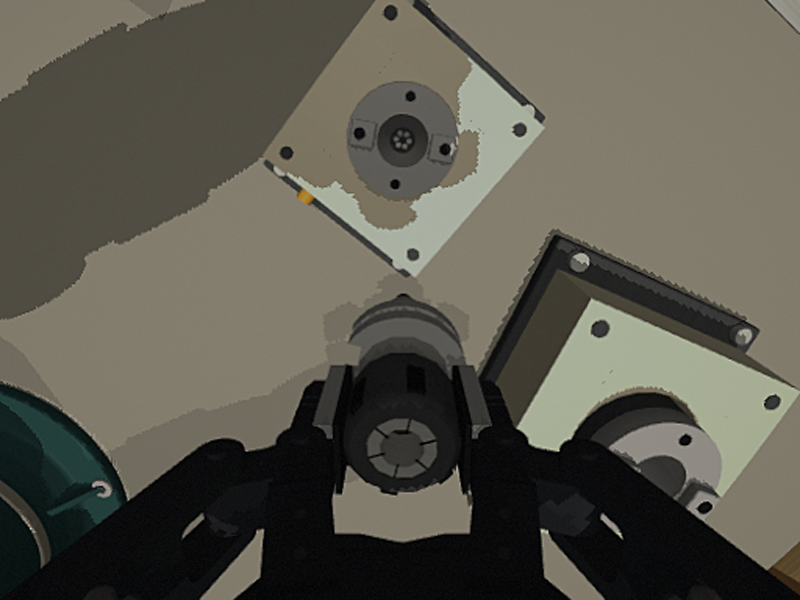

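w3 shows the spindle face and bore centred at about (403,140) in the 800x600 view. The dog screws are at (359,134) and (445,149), the face screws at (410,96) and (395,184), and the held nut's top at about (402,447).

```bash
python3 - <<'E'
from h import *
f="pics/w3.png"; k=1/1.5625
g=cv2.cvtColor(cv2.imread(f),cv2.COLOR_BGR2GRAY)
def hole(u,v,r=5,lim=45):
    u,v=round(u*k),round(v*k); p=g[v-r:v+r+1,u-r:u+r+1].astype(float); w=np.clip(np.percentile(p,70)-15-p,0,None)
    yy,xx=np.mgrid[v-r:v+r+1,u-r:u+r+1]; return (w*xx).sum()/w.sum(),(w*yy).sum()/w.sum()
h=[hole(*q) for q in((359,134),(445,149),(410,96),(395,184))]; print(np.round(h,1))
z=np.load("pics/w3.npz"); H=np.array(snapshot("wrist")["hand_eye"]); M=z["Rc"]@H[:3,:3].T; tcp=z["c"]-M@H[:3,3]
T=lambda p:M.T@(p-tcp)*1000
d=[onz(f,*q,.1) for q in h[:2]]; e=[onz(f,*q,.092) for q in h[2:]]
ang=lambda p:np.degrees(np.arctan2(*(T(p[1])-T(p[0]))[:2]))
print("dog axis in tool: x per y deg",ang(d),"perp",ang(e),"mid",T(sum(d)/2),T(sum(e)/2),"len",np.linalg.norm(d[1]-d[0]),np.linalg.norm(e[1]-e[0]))
# bore / face ellipse
m=cv2.inRange(g,0,70)
bo=onz(f,403*k,140*k,.092); print("bore",T(bo),bo)
b2=((562-382)/4.5+185,237/4.5+270); print("height",two(f,(403*k,140*k),"pics/w2.png",b2))
n=onz(f,402*k,447*k,tcp[2]+.0342); print("nut in tool",T(n))
E
python3 - <<'E'
import cv2
g=cv2.imread("pics/w3.png")
a=cv2.resize(g[45:135,210:305],None,fx=4.2,fy=4.2,interpolation=cv2.INTER_CUBIC); b=cv2.resize(g[185:325,210:305],None,fx=4.2,fy=4.2,interpolation=cv2.INTER_CUBIC)
a=cv2.copyMakeBorder(a,0,b.shape[0]-a.shape[0],0,0,cv2.BORDER_CONSTANT); cv2.imwrite("pics/c3.png",cv2.hconcat([a,b]))
E
```

```text
[[229.6  84.9]
 [284.3  95.3]
 [262.3  61.2]
 [252.4 117.5]]
dog axis in tool: x per y deg -10.351334383668078 perp -100.25184833204302 mid [7.71380947e+01 5.44099003e-02 1.62286077e+02] [ 77.13298013   0.24581515 170.28607675] len 0.052870937324609873 0.05398392440479502
bore [ 77.47152105   0.91266734 170.28607498] [ 0.54844826 -0.15738129  0.092     ]
height (array([ 0.54839481, -0.15737909,  0.09168227]), np.float64(0.00010349175350191024))
nut in tool [  1.42954     -0.03925558 -34.20000667]
```

View pics/c3.png

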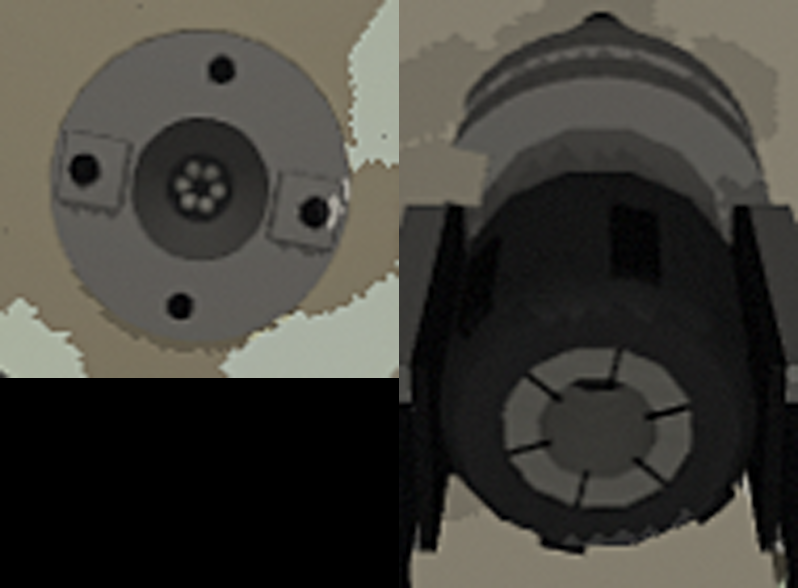

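c3 shows the face centre at (200,187), the bore at (200,189), and dogs tilted down to the right. The held chuck's flange-top slot corners are at about (458,147) and (764,181). Next I compute the slot angle from these corners.

```bash
python3 - <<'E'
from h import *
f="pics/w3.png"; z=np.load("pics/w3.npz"); H=np.array(snapshot("wrist")["hand_eye"]); M=z["Rc"]@H[:3,:3].T; tcp=z["c"]-M@H[:3,3]
T=lambda p:M.T@(p-tcp)*1000
for l,r in(((458,147),(764,181)),((460,140),(764,176))):
    q=[T(onz(f,(u-399)/4.2+210,v/4.2+185,tcp[2]-.0078)) for u,v in (l,r)]
    d=q[1]-q[0]; print(q,np.hypot(*d[:2]),np.degrees(np.arctan2(d[0],d[1])))
E
```

```text
[array([ 12.58698796, -17.68484133,   7.79994222]), array([ 7.80090433, 21.36837424,  7.79995865])] 39.34539672543411 -6.98692184925608
[array([ 13.55696979, -17.39709819,   7.79993748]), array([ 8.50803182, 21.33778689,  7.79995524])] 39.0625536422913 -7.4264070659322305
```

```bash
python3 -m handwheel '[[38,0,20,0],[76,0.4,40,0],[76,0.4,60,0],[76,0.4,60,-0.035],[76,0.4,80,-0.035],[76,0.4,100,-0.035],[76,0.4,112,-0.035],[76,0.4,122,-0.035],[76,0.4,126,-0.035],[76,0.4,126,-0.035],[76,0.4,126,-0.035]]'
```

```text
t: 7.65
ee_pos: [0.547, -0.1584, 0.1367]
tool_rot: [0.0, 0.95, 0.312, 0.0]
wrist_force: [-0.4, 0.8, -4.9]
opening: 0.0323
grip_force: 61.4
```

```bash
python3 -m handwheel '[[0,0,3,0],[0,0,6,0],[0,0,7,0],[0,0,7,0],[0,0,7,0]]'; python3 -m handwheel '[[0,0,1,0],[0,0,1.5,0],[0,0,2,0],[0,0,2,0],[0,0,2,0]]'
```

```text
t: 8.28
ee_pos: [0.5469, -0.1582, 0.1293]
tool_rot: [-0.0, 0.95, 0.312, 0.0]
wrist_force: [2.5, 3.9, -4.7]
opening: 0.0326
grip_force: 61.3
t: 8.9
ee_pos: [0.5468, -0.1584, 0.1275]
tool_rot: [0.0, 0.95, 0.312, 0.0]
wrist_force: [1.3, 2.3, 1.7]
opening: 0.0326
grip_force: 61.9
```

```bash
python3 -m handwheel '[[0.4,-0.2,-1.5,0],[0.8,-0.3,-1.5,0],[0.8,-0.3,-1.5,0],[0.8,-0.3,-0.2,0],[0.8,-0.3,-0.2,0],[0.8,-0.3,-0.2,0]]'; python3 -m handwheel '[[0.8,-0.3,0.2,0.01],[0.8,-0.3,0.2,0.02],[0.8,-0.3,0.2,0.03],[0.8,-0.3,0.2,0.04],[0.8,-0.3,0.2,0.04],[0.8,-0.3,0.2,0.04]]'
```

```text
t: 9.65
ee_pos: [0.5473, -0.1576, 0.1275]
tool_rot: [-0.0, 0.95, 0.312, 0.0]
wrist_force: [1.3, 2.1, -3.2]
opening: 0.0327
grip_force: 61.4
t: 10.4
ee_pos: [0.5478, -0.157, 0.1273]
tool_rot: [0.0, 0.956, 0.293, 0.0]
wrist_force: [1.4, -0.0, -2.2]
opening: 0.0325
grip_force: 61.4
```

```bash
python3 -m handwheel '[[0.5,0.5,0,0.0],[0.5,0.5,0.5,0],[0.5,0.5,1,0],[0.5,0.5,1,0],[0.5,0.5,1,0]]'; python3 - <<'E'
from h import *
s=state(); print(Rt(s).T@s["wrist_force"],Rt(s).T@s["wrist_torque"])
E
```

```text
t: 11.02
ee_pos: [0.5484, -0.157, 0.1265]
tool_rot: [0.0, 0.956, 0.293, 0.0]
wrist_force: [-2.2, 1.9, 4.8]
opening: 0.0325
grip_force: 62.2
[-0.73695266 -2.81998943 -4.8194888 ] [ 0.79464743 -0.16239965 -0.06866954]
```

```bash
python3 -m handwheel '[[0,-0.4,-0.3,0],[0,-0.4,-0.3,0.01],[0,-0.4,-0.3,0.02],[0,-0.4,-0.3,0.03],[0,-0.4,-0.3,0.03],[0,-0.4,-0.3,0.03]]'; python3 -m handwheel '[[0,0,0,0.01],[0,0,0,0.02],[0,0,0,0.03],[0,0,0,0.03],[0,0,0,0.03]]';
```

```text
t: 11.78
ee_pos: [0.5483, -0.1568, 0.1266]
tool_rot: [0.0, 0.961, 0.278, 0.0]
wrist_force: [-0.7, -0.3, 3.2]
opening: 0.0328
grip_force: 62.0
t: 12.4
ee_pos: [0.5486, -0.1568, 0.1272]
tool_rot: [0.0, 0.965, 0.263, 0.0]
wrist_force: [-0.7, 1.5, 10.8]
opening: 0.0325
grip_force: 62.8
```

```bash
python3 -m handwheel '[[0,0,-1,-0.01],[0,0,-1,-0.03],[0,0,-1,-0.045],[0,0,-0.5,-0.045],[0,0,-0.5,-0.045],[0,0,-0.5,-0.045]]'; python3 - <<'E'
from h import *
s=state(); print(s["ee_pos"],Rt(s).T@s["wrist_force"],Rt(s).T@s["wrist_torque"])
a=grab("wrist","pics/w4.png")[:,:,::-1]
cv2.imwrite("pics/w4v.png",cv2.resize(a[130:330,140:370],None,fx=3,fy=3,interpolation=cv2.INTER_CUBIC))
E
```

```text
t: 13.15
ee_pos: [0.5481, -0.1567, 0.1269]
tool_rot: [-0.0, 0.958, 0.285, -0.0]
wrist_force: [0.6, -0.1, 0.2]
opening: 0.0323
grip_force: 61.8
[ 0.54812364 -0.15672122  0.12694906] [ 0.40524956  0.39209612 -0.18742709] [-0.00857473  0.06239046 -0.11919004]
```

View pics/w4v.png

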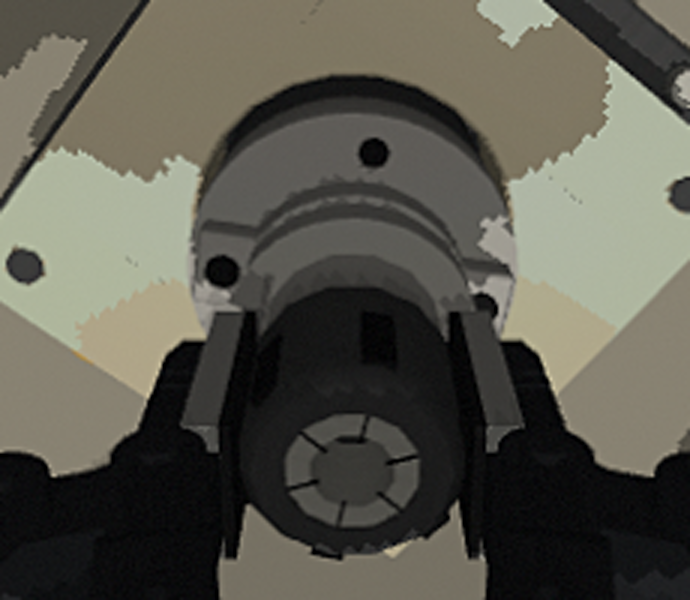

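The picture shows both slot corners, at about (262,237) and (464,262), lying right on the dogs' upper edges. So the angle is about right, but the chuck needs to go slightly towards tool +x.

```bash
python3 -m handwheel '[[0,0,-0.8,0],[0.8,0,-0.8,0],[0.8,0,-0.8,0],[0.8,0,0,0],[0.8,0,0.4,0],[0.8,0,0.4,0],[0.8,0,0.4,0]]'; python3 - <<'E'
from h import *
s=state(); print(s["ee_pos"],Rt(s).T@s["wrist_force"],Rt(s).T@s["wrist_torque"])
E
```

```text
t: 14.08
ee_pos: [0.549, -0.1563, 0.127]
tool_rot: [0.0, 0.958, 0.285, 0.0]
wrist_force: [-1.8, 1.0, 6.3]
opening: 0.0325
grip_force: 62.3
[ 0.54903234 -0.15632075  0.12704586] [-0.98222147 -1.8284016  -6.34829779] [ 0.49102973 -0.29189288  0.01634794]
```

```bash
python3 -m handwheel '[[0,0,-1,0],[-1.3,0,-1,0],[-1.3,0,-1,0],[-1.3,0,-0.2,0],[-1.3,0,-0.2,0],[-1.3,0,-0.2,0]]' | egrep 'ee_p|force'; python3 -m handwheel '[[-0.5,0,0,0],[-0.5,0,0,0],[-0.5,0,0,0]]'| egrep 'ee_p|force'; python3 -m handwheel '[[-0.5,0,0,0],[-0.5,0,0,0],[-0.5,0,0,0]]'| egrep 'ee_p|force'; python3 - <<'E'
from h import *
s=state(); print(s["t"],s["ee_pos"],Rt(s).T@s["wrist_force"],Rt(s).T@s["wrist_torque"])
E
```

```text
ee_pos: [0.548, -0.157, 0.1269]
wrist_force: [1.3, 1.1, 0.0]
grip_force: 61.7
ee_pos: [0.5476, -0.1572, 0.1269]
wrist_force: [4.0, 2.8, -0.1]
grip_force: 61.7
ee_pos: [0.5469, -0.1577, 0.1271]
wrist_force: [-1.5, 1.3, 5.4]
grip_force: 62.2
15.575 [ 0.54691308 -0.15768418  0.1271219 ] [-0.53544754 -1.84309134 -5.40136489] [0.281497   0.36401061 0.06387007]
```

```bash
python3 -m handwheel '[[0.7,0.2,-1.2,0],[1.4,0.2,-1.2,0],[1.4,0.2,-1.2,0],[1.4,0.2,0,0],[1.4,0.2,0.4,0],[1.4,0.2,0.8,0],[1.4,0.2,0.8,0],[1.4,0.2,0.8,0]]' | egrep 'ee_p|force'; python3 - <<'E'
from h import *
s=state(); print(s["t"],s["ee_pos"],Rt(s).T@s["wrist_force"],Rt(s).T@s["wrist_torque"])
E
```

```text
ee_pos: [0.5483, -0.1569, 0.1265]
wrist_force: [-2.3, 0.8, 5.7]
grip_force: 62.5
16.575 [ 0.54834912 -0.15693715  0.12647373] [-1.51787771 -1.93989717 -5.72713214] [ 0.63174989 -0.09417153 -0.17501763]
```

The arch in the contact height (deeper only within about ±2° and ±0.8 mm) suggests the slots are over the dogs and the stud is on the balls. I'll push gently and check.

```bash
python3 -m handwheel '[[-0.2,-0.3,0.4,0],[-0.2,-0.3,0.8,0],[-0.2,-0.3,0.8,0]]' | egrep 'ee_p|force'; python3 -m handwheel '[[0,0,0.4,0],[0,0,0.8,0],[0,0,0.8,0]]' | egrep 'ee_p|force';  python3 - <<'E'
from h import *
s=state(); print(s["t"],s["ee_pos"],Rt(s).T@s["wrist_force"],Rt(s).T@s["wrist_torque"])
E
```

```text
ee_pos: [0.5483, -0.1569, 0.126]
wrist_force: [-1.3, 1.5, 9.1]
grip_force: 62.9
ee_pos: [0.5483, -0.1569, 0.1254]
wrist_force: [-1.4, 1.2, 11.1]
grip_force: 63.1
17.325 [ 0.5483301  -0.1569443   0.12538924] [ -0.5196585   -1.77246929 -11.11465143] [ 0.73682117 -0.085431   -0.22573048]
```

```bash
python3 -m handwheel '[[0,-0.2,0.4,0],[0,-0.2,0.8,0],[0,-0.2,0.8,0]]' | egrep 'ee_p|force'; python3 -m handwheel '[[0,0,0.4,0],[0,0,0.8,0],[0,0,0.8,0]]' | egrep 'ee_p|force';  python3 - <<'E'
from h import *
s=state(); print(s["t"],s["ee_pos"],Rt(s).T@s["wrist_force"],Rt(s).T@s["wrist_torque"])
E
```

```text
ee_pos: [0.5483, -0.1569, 0.1246]
wrist_force: [-2.4, 0.8, 10.9]
grip_force: 63.0
ee_pos: [0.5482, -0.1568, 0.1235]
wrist_force: [-0.5, -0.2, 4.8]
grip_force: 62.3
18.075 [ 0.54820336 -0.15683157  0.12347839] [-0.51770865 -0.13615578 -4.81355288] [ 0.23934493 -0.02125172 -0.34161925]
```

It gave way past the balls. Now I follow it home, easing the turn.

```bash
python3 -m handwheel '[[0,0,1,-0.01],[0,0,2,-0.01],[0,0,3,-0.01],[0,0,3,-0.01]]' | egrep 'ee_p|force';  python3 - <<'E'
from h import *
s=state(); print(s["t"],s["ee_pos"],Rt(s).T@s["wrist_force"],Rt(s).T@s["wrist_torque"])
E
```

```text
ee_pos: [0.548, -0.1566, 0.1199]
wrist_force: [3.3, 1.2, -1.9]
grip_force: 61.8
18.575 [ 0.54801011 -0.15661427  0.11994067] [3.46327745 0.82034284 1.85358188] [-0.08270759  0.69284177 -0.24023299]
```

```bash
python3 -m handwheel '[[0.3,0,0.5,-0.005],[0.4,0,1,-0.005],[0.4,0,1.5,-0.005],[0.4,0,1.5,-0.005]]' | egrep 'ee_p|force';  python3 - <<'E'
from h import *
s=state(); print(s["t"],s["ee_pos"],Rt(s).T@s["wrist_force"],Rt(s).T@s["wrist_torque"])
E
```

```text
ee_pos: [0.5481, -0.1566, 0.1198]
wrist_force: [-4.6, 2.1, 18.5]
grip_force: 63.8
19.075 [ 0.54814366 -0.15659561  0.11980577] [ -2.60409595  -4.2565229  -18.46254372] [ 1.11969972 -0.47914665 -0.14553714]
```

Hard stop at the expected height, so it is seated. Relax, release and retreat.

```bash
python3 -m handwheel '[[-0.2,-0.3,-1.5,0],[-0.2,-0.3,-1.5,0]]'|egrep 'ee_p|force'; python3 -m handwheel '[[0,0,0,0],[0,0,0,0],[0,0,0,0],[0,0,0,0],[0,0,0,0]]' 70 | egrep 'ee_p|force|open'; python3 -m handwheel '[[0,0,-20,0],[0,0,-50,0],[0,0,-90,0],[0,0,-130,0],[-70,0,-150,0],[-70,0,-150,0],[-70,0,-150,0]]'; python3 - <<'E'
from h import *
a=grab("wrist","pics/w5.png")[:,:,::-1]
b=grab("scene","pics/s5.png")[:,:,::-1]
cv2.imwrite("pics/w5v.png",np.hstack([cv2.resize(a[20:260,140:370],(460,480),interpolation=cv2.INTER_CUBIC),cv2.resize(b[120:360,140:300],(320,480))]))
E
```

```text
ee_pos: [0.548, -0.1565, 0.1199]
wrist_force: [2.5, -0.4, 0.4]
grip_force: 61.9
ee_pos: [0.5478, -0.1563, 0.1199]
wrist_force: [0.3, -0.4, -0.6]
opening: 0.0699
grip_force: 0.0
t: 20.82
ee_pos: [0.4896, -0.1957, 0.27]
tool_rot: [0.0, 0.956, 0.292, 0.0]
wrist_force: [0.1, 0.7, -0.1]
opening: 0.0702
grip_force: 0.0
```

View pics/w5v.png

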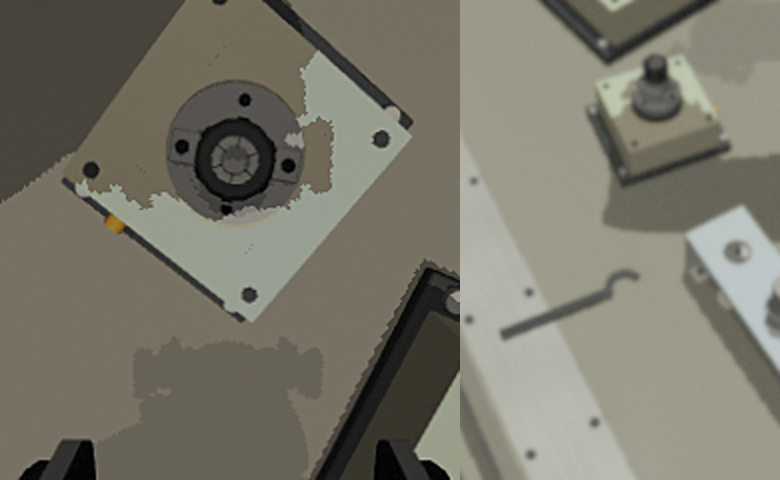

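The chuck stands upright and concentric at (235,160), with the dogs in its slots at (182,147) and (288,165). The chuck's rack pocket is empty and the hook spanner has not moved. I'm handing it in.

```bash
python3 -c "
from plant import close_job; print(close_job())"
```

```text
the job is handed in; nothing more can be done
None
```

The collet chuck is seated in the smaller spindle with its slots over the dogs and the flange at its hard stop on the face; I released it and handed the job in at about 21 s.

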